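# Fetch the collar from behind the baby bottles

## Task

Move both baby bottles off their coasters and stand them on the steel tray at the side; only then fetch the bottle collar from behind them and slip it over the drying post, all the way down, while the bottles wait on the tray. After that stand each bottle back upright in the middle of the same coaster it came from. Do not tip the bottles over, and leave the teaspoon and the scoop where they lie.

Things in the scene. Friction and masses are not known exactly. Their poses are not given: they have to be found in the camera images.
- tall_bottle: Tall clear plastic baby bottle with white screw ring and white cap, 155 mm high, about 75 g. Origin at the centre of its underside, z up along its axis. Straight round body 54 mm in diameter from 0 to 118 mm height (grip it there), above that a 48 mm ring (125 to 139 mm) and a cap about 38 mm wide. Starts standing on one of the two coasters.
- short_bottle: Short, slightly wider clear plastic baby bottle with white screw ring and white cap, 110 mm high, about 60 g. Origin at the centre of its underside, z up along its axis. Straight round body 58 mm in diameter from 0 to 75 mm height (grip it there), above that a 48 mm ring (82 to 96 mm) and a cap about 38 mm wide. Starts standing on the other coaster.
- collar: Off-white hard silicone bottle collar, a rigid ring lying flat on the counter between the bottles and the food box: outer diameter 50 mm, hole 34 mm, 20 mm high, about 25 g. Origin at the centre of its underside, z up along its axis. The gripper has no room at it while the bottles stand in front.
- square_coaster: Flat square cork coaster, 68 x 68 mm, 4 mm thick, fixed to the counter. Origin at the centre of its underside, x and y along its edges. One of the two bottles starts on it, within about 3 mm of its centre; which one varies.
- round_coaster: Flat round cork coaster, 68 mm in diameter, 4 mm thick, fixed to the counter, 94 mm from the square one centre to centre. Origin at the centre of its underside. The other bottle starts on it.
- tray: Shallow steel tray, empty at the start, fixed: 220 mm long (its x) by 130 mm wide (its y), floor 4 mm above the counter, rim 12 mm high and 4 mm thick. Origin at the centre of its underside. On the left or the right side; the two bottles fit side by side along its length, for instance 48 mm either side of its centre.
- drying_post: Pale wooden drying post, fixed: a round upright pin 18 mm in diameter whose top is 45 mm above the counter, in the middle of a round foot 80 mm in diameter and 6 mm thick. Origin at the centre of its underside. On the other side of the work area from the tray. The collar slips over the pin with 8 mm play all round and comes to lie flat on the foot.
- food_box: Closed plastic food storage box with white lid and four grey snap clamps, fixed, stays shut: 120 mm deep (its x), 180 mm wide (its y), 60 mm high; the clamps stand out 3 mm. Origin at the centre of its underside. Its -x face looks to the robot; the collar lies about 40 mm in front of that face, the coasters about 103 mm in front of it, side by side along the box's y. Bystander.
- teaspoon: Stainless teaspoon, 140 mm long, up to 11 mm high, lying loose on the counter between the robot and the bottles. Origin under the middle of its 30 mm bowl, the thin handle towards its -x. Bystander, leave where it is.
- scoop: White plastic measuring scoop, a cup 44 mm wide and 30 mm high with a flat handle 65 mm long towards its -x, standing loose on the counter beside the food box. Origin at the centre of the cup's underside. Bystander, leave where it is.

How it is judged:
On the way, in this order (a step that is already met when the one before it is completed fails the run):
1. both bottles stand upright and released on the tray, the collar still in its place (within 30 mm) (x of tall_bottle in the frame of tray between -0.095 and 0.095 m and y of tall_bottle in the frame of tray between -0.055 and 0.055 m and z of each of tall_bottle, short_bottle in the frame of tray below 0.009 m and angle between each of tall_bottle, short_bottle's own z axis and vertical below 0.1 rad and linear speed of each of tall_bottle, short_bottle below 0.03 m/s and angular speed of each of tall_bottle, short_bottle below 0.3 rad/s and contact force between the fingers and tall_bottle below 0.3 N and x of short_bottle in the frame of tray between -0.095 and 0.095 m and y of short_bottle in the frame of tray between -0.055 and 0.055 m and contact force between the fingers and short_bottle below 0.3 N and distance of collar from where it was at the start of the episode below 0.03 m), for 0.2 s.
2. the collar lies flat around the drying post, released, while both bottles still stand on the tray (horizontal distance between collar and drying_post below 0.012 m and z of collar in the frame of drying_post below 0.01 m and angle between collar's own z axis and vertical below 0.12 rad and linear speed of each of collar, tall_bottle, short_bottle below 0.03 m/s and angular speed of each of collar, tall_bottle, short_bottle below 0.3 rad/s and contact force between the fingers and collar below 0.3 N and x of tall_bottle in the frame of tray between -0.095 and 0.095 m and y of tall_bottle in the frame of tray between -0.055 and 0.055 m and z of each of tall_bottle, short_bottle in the frame of tray below 0.009 m and angle between each of tall_bottle, short_bottle's own z axis and vertical below 0.1 rad and contact force between the fingers and tall_bottle below 0.3 N and x of short_bottle in the frame of tray between -0.095 and 0.095 m and y of short_bottle in the frame of tray between -0.055 and 0.055 m and contact force between the fingers and short_bottle below 0.3 N), for 0.2 s.
At the end, for the whole second after the job is handed in: Each bottle stands upright (0.1 rad), released and at rest on the coaster it started on, within 12 mm of the coaster's centre and 16 mm of its starting place; the collar lies flat (0.12 rad), released and at rest, around the post on its foot (underside below 10 mm) ((horizontal distance between tall_bottle and square_coaster below 0.012 m or horizontal distance between tall_bottle and round_coaster below 0.012 m) and distance of each of tall_bottle, short_bottle from where it was at the start of the episode below 0.016 m and height (world z) of each of tall_bottle, short_bottle below 0.009 m and angle between each of tall_bottle, short_bottle's own z axis and vertical below 0.1 rad and linear speed of each of tall_bottle, short_bottle, collar below 0.03 m/s and angular speed of each of tall_bottle, short_bottle, collar below 0.3 rad/s and contact force between the fingers and tall_bottle below 0.3 N and (horizontal distance between short_bottle and square_coaster below 0.012 m or horizontal distance between short_bottle and round_coaster below 0.012 m) and contact force between the fingers and short_bottle below 0.3 N and horizontal distance between collar and drying_post below 0.012 m and z of collar in the frame of drying_post below 0.01 m and angle between collar's own z axis and vertical below 0.12 rad and contact force between the fingers and collar below 0.3 N); the robot touches nothing.
It fails at once if the teaspoon is pushed more than 15 mm away (distance of teaspoon from where it was at the start of the episode above 0.015 m).
It fails at once if the scoop is pushed more than 15 mm away (distance of scoop from where it was at the start of the episode above 0.015 m).
It fails at once if the tall bottle is tipped over (angle between tall_bottle's own z axis and vertical above 0.7 rad).
It fails at once if the short bottle is tipped over (angle between short_bottle's own z axis and vertical above 0.7 rad).
It also fails if it takes over 138 s, if anything falls off the work surface, if the arm or the gripper's body presses on something with over 40 N, if the wrist force passes 120 N, or if a joint passes its speed limit or range.

## Robot

A 7-joint arm with a two-finger parallel gripper is mounted at the origin on the work surface. World frame = base frame: x ahead of the robot, y to its left, z up, the work surface at z = 0. Lengths are in m, angles in rad, forces in N, time in s.
With the tool pointing down it reaches from about 0.425 to 0.925 m from the base axis. Payload 6.8 kg.
Tool frame: the origin (TCP) lies between the finger pads; the fingertips stand 11 mm ahead of it and the grasp point (between the pads) lies 8 mm behind it; z points along the fingers, y is the line along which they close (so a half turn about z gives the same grasp; the last joint's range is limited). The gripper opens to 88 mm and grips with 3 to 60 N. Pads are 20 mm wide; open, the fingers measure 115 mm over their backs; the gripper's body (75 mm by 178 mm) begins 61 mm behind the grasp point.
Start: joints at [1.08, 0.477, 0.022, 1.555, -0.011, 1.109, -0.083], TCP at [0.252, -0.626, 0.234] pointing down, gripper open.
Joint ranges: [-2.96, 2.96], [-0.34, 2.1], [-1.41, 1.46], [0.24, 2.44], [-1.37, 4.51], [0.17, 1.92], [-2.96, 2.96]. Speed limits (rad/s): [2.39, 2.39, 3.14, 3.14, 3.14, 3.14, 3.14].

## Interface

Orientations are given as a unit quaternion [w, x, y, z].
In Python, from workcell import manip, imaging, observe gives the robot as it stands (manip), with the cameras (imaging) and the readings as plain functions.
- The arm moves only by the shell command python3 inch.py [OPENING] [FORCE], which reads ROWS from standard input. ROWS is a JSON object whose key "rows" holds a list of rows, 1 to 8 of them, each of 4 numbers: dx, dy, dz in m, then a turn about the tool's z in rad; each row shifts and turns the commanded pose from where the row before left it, along the tool's axes as they then stand; what a row does not reach is not made up. A row lasts 1/12 s, in which the tool goes at most 0.0417 m and 0.125 rad, less where a joint would pass 70% of its speed; a pose out of reach is approached as far as the arm can. OPENING is the opening from 0.0 (shut) to 1.0 (fully open), set as the command begins (- or left out keeps the last). The fingers move at their own pace and stop on an object; FORCE is the grip in N (left out, the last holds). Time passes only in rows, so rows that do not move let the fingers close. It prints the time, the measured TCP pose, the force, the opening and the grip force at its end. Input that does not fit is refused with a message, and nothing moves.
- observe(): the state, without advancing time (a new reading comes with each control period).
- imaging.camera(name): name is "scene" or "top" or "wrist"; returns a dict with "pixels" (400x640x3 uint8, red, green, blue), "K" (3x3 intrinsics, pixels), "world_to_cam" (4x4, takes a point from world to camera coordinates). Camera axes: x right, y up, looking along -z (the intrinsics and any distortion apply to the point x, -y, -z); pixel columns grow to the right and rows downward; lengths in m; the calibration is good to about 2 mm. A picture is of the moment at which its call begins. There is no depth.
- manip.hand_in(): hands the job in; it is judged then, once.
The state is a dict: "time_s": time; "q": joint angles; "joint_vel": joint speeds; "joint_torque": joint torques, N m; "ee_pos": TCP position; "tool_rot": TCP orientation; "force": force on the tool from outside, world axes, zero at the start; "moment": the same for the moment, N m; "width": opening from 0.0 (shut) to 1.0 (fully open); "grip_force": force on a finger pad.
Only numpy, scipy, OpenCV 4.12 (cv2) and the standard library are available. Lean on these libraries where they do the work, as an engineer would, in place of code of your own. Each camera call takes 0.05 s, during which the arm holds its last target. There are 200 camera calls.

## Working session

There is one attempt and no reset: what is moved stays moved. The work goes in short steps, Python scripts to look and compute and a shell command to move; the robot and the scene stay as the last step left them, time stands still between calls to the robot, and variables do not carry over. Pictures are saved under pics/ and viewed, at most 14 in all, crops included, and the job is handed in when it is done.

```bash
ls; mkdir -p pics; cat > h.py <<'E'
import numpy as np, cv2
from workcell import manip, imaging, observe
def cam(n):
    c=imaging.camera(n); return c["pixels"],np.array(c["K"]),np.array(c["world_to_cam"]),c
def ray(K,T,u,v):
    d=np.linalg.inv(K)@[u,v,1.]; d=np.array([d[0],-d[1],-d[2]]); R=T[:3,:3]
    return -R.T@T[:3,3], R.T@d
def onz(K,T,u,v,z):
    o,d=ray(K,T,u,v); return o+d*(z-o[2])/d[2]
def proj(K,T,p):
    c=T[:3,:3]@np.array(p)+T[:3,3]; x=K@[c[0],-c[1],-c[2]]; return x[:2]/x[2]
def tri(rs):
    A=np.zeros((3,3));b=np.zeros(3)
    for o,d in rs:
        d=d/np.linalg.norm(d);M=np.eye(3)-np.outer(d,d);A+=M;b+=M@o
    return np.linalg.solve(A,b)
E
python3 - <<'E'
from h import *
np.set_printoptions(precision=4,suppress=True)
for n in("scene","top"):
    p,K,T,c=cam(n); cv2.imwrite(f"pics/{n}0.png",p[:,:,::-1]); print(n,K.tolist(),(-T[:3,:3].T@T[:3,3]),[k for k in c])
    np.savez(f"{n}0.npz",p=p,K=K,T=T)
s=observe(); print(s["time_s"],s["ee_pos"],s["tool_rot"],s["width"])
E
```

```text
inch.py
pics
workcell.py
scene [[363.3634061584581, 0.0, 317.10603678323235], [0.0, 363.3634061584581, 200.3907416641234], [0.0, 0.0, 1.0]] [ 1.0824 -0.2135  0.6128] ['pixels', 'K', 'world_to_cam']
top [[379.74026929152757, 0.0, 316.490661405367], [0.0, 379.74026929152757, 202.06296840911494], [0.0, 0.0, 1.0]] [0.445  0.005  0.8103] ['pixels', 'K', 'world_to_cam']
0.1 [ 0.2519 -0.6257  0.2328] [-0.0008  0.9817  0.1903 -0.0002] 1.0006845952577288
```

View pics/top0.png

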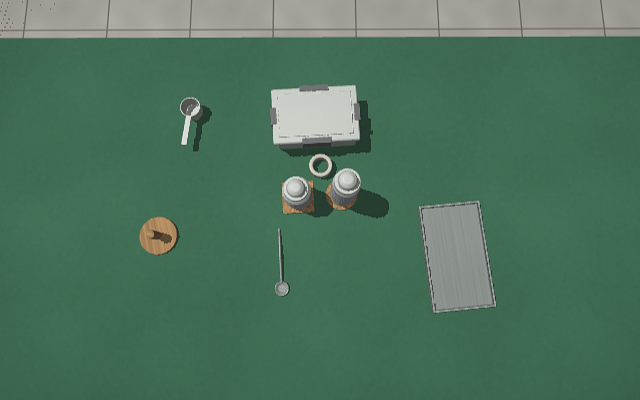

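View pics/scene0.png

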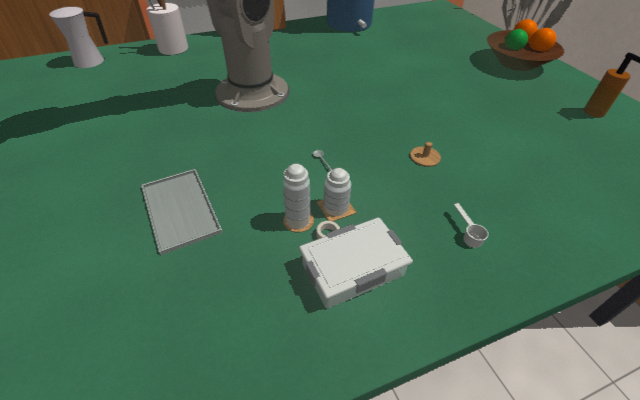

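The top view shows the short bottle (cap ~295,187) on the square coaster and the tall bottle (cap ~346,181) on the round one. The collar is at (320,166), the tray right around (457,256), the post at (158,235), the spoon at (281,288) and the scoop at (190,107). The scene view agrees. Next I'll zoom in for accurate features.

```bash
python3 - <<'E'
from h import *
np.set_printoptions(precision=4,suppress=True)
t=np.load("top0.npz");s=np.load("scene0.npz")
a=cv2.resize(t["p"][150:220,265:375],None,fx=7,fy=7,interpolation=cv2.INTER_CUBIC)[:, :, ::-1][:,:400*2]
b=cv2.resize(s["p"][155:255,275:375],None,fx=4,fy=4)[:,:,::-1]
cv2.imwrite("pics/ztop.png",a); 
b=s["p"][155:250,275:365];cv2.imwrite("pics/zsc.png",cv2.resize(b,None,fx=6,fy=6,interpolation=cv2.INTER_CUBIC)[:,:,::-1])
for n,d in(("top",t),("scene",s)):
    hsv=cv2.cvtColor(d["p"],cv2.COLOR_RGB2HSV); 
    H,S,V=[hsv[...,i].astype(int) for i in range(3)]
    for nm,m in(("cork",(H<22)&(S>80)&(V>60)),("nongreen",(S<70)&(V>75))):
        k,l,st,ce=cv2.connectedComponentsWithStats(m.astype(np.uint8))
        for i in range(1,k):
            if 25<st[i,4]<9000 and (n=="top" and st[i,1]>60 or n=="scene" and st[i,1]>120): print(n,nm,st[i],ce[i],onz(d["K"],d["T"],*ce[i],0.004))
    if n=="top":
      m=((S<70)&(V>75)).astype(np.uint8); m[:, :400]=0; m[:190]=0
      c=max(cv2.findContours(m,0,2)[0],key=cv2.contourArea); r=cv2.minAreaRect(c); print(r)
      P=np.array([onz(d["K"],d["T"],*q,0.012) for q in cv2.boxPoints(r)]);print("tray",P,P.mean(0))
E
```

```text
top cork [282 181  32  33 259] [299.3205 204.6139] [0.5579 0.0394 0.004 ]
top cork [326 184  31  26 183] [336.9836 200.9563] [ 0.5655 -0.0414  0.004 ]
top cork [ 140  217   37   38 1104] [158.0598 235.3614] [0.4932 0.3382 0.004 ]
top nongreen [ 270   84   91   66 5191] [314.7395 115.3706] [0.7578 0.0057 0.004 ]
top nongreen [180  97  23  48 544] [189.2868 114.6599] [0.7603 0.2841 0.004 ]
top nongreen [309 153  23  25 285] [319.9649 165.1123] [ 0.6445 -0.0053  0.004 ]
top nongreen [330 168  31  38 899] [344.7519 186.0912] [ 0.5979 -0.0586  0.004 ]
top nongreen [281 176  32  34 778] [296.3907 191.8226] [0.5857 0.0458 0.004 ]
top nongreen [ 418  200   78  113 6781] [456.1028 256.6447] [ 0.4461 -0.2906  0.004 ]
top nongreen [275 228  14  68 289] [280.5398 274.3737] [0.411  0.0782 0.004 ]
((456.2872619628906, 256.1684265136719), (109.69700622558594, 64.62960815429688), 82.09283447265625)
tray [[ 0.5522 -0.2101  0.012 ]
 [ 0.5709 -0.3474  0.012 ]
 [ 0.3458 -0.3633  0.012 ]
 [ 0.3288 -0.2314  0.012 ]] [ 0.4494 -0.2881  0.012 ]
scene cork [410 142  31  24 491] [425.2118 155.2994] [0.4926 0.3413 0.004 ]
scene cork [317 200  39  21 192] [336.7865 212.1979] [0.5923 0.0395 0.004 ]
scene cork [284 215  30  17 132] [301.3561 225.25  ] [ 0.599  -0.0481  0.004 ]
scene cork [618 280  12   8  32] [622.8125 283.5   ] [0.9626 0.477  0.004 ]
scene nongreen [ 312  150   40   66 1240] [335.5    188.6944] [0.5218 0.0678 0.004 ]
scene nongreen [ 283  163   28   66 1577] [296.5365 195.7134] [ 0.51   -0.0273  0.004 ]
scene nongreen [ 141  169   82   86 4498] [179.4406 210.8395] [ 0.459  -0.2886  0.004 ]
scene nongreen [454 203  35  45 598] [472.3161 229.8227] [0.7469 0.2924 0.004 ]
scene nongreen [ 299  217  114   92 6531] [353.1889 258.9654] [0.7203 0.0184 0.004 ]
```

View pics/ztop.png

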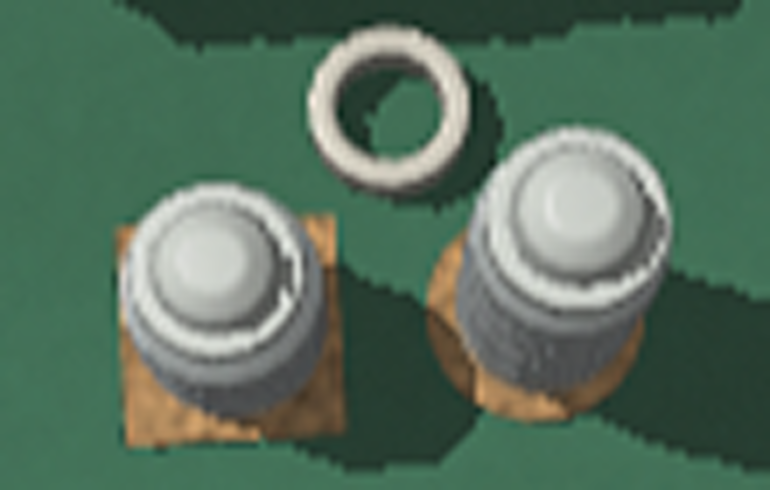

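View pics/zsc.png

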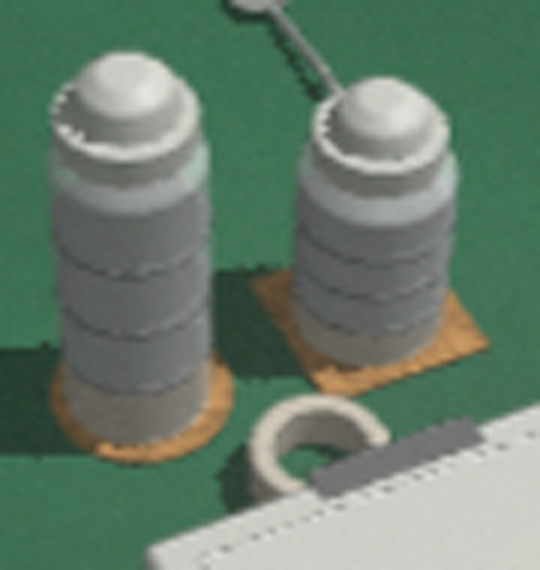

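```bash
python3 - <<'E'
from h import *
np.set_printoptions(precision=4,suppress=True)
t=np.load("top0.npz");s=np.load("scene0.npz")
Z=lambda x,y:(x/7-.43+265,y/7-.43+150)
S=lambda x,y:(x/6-.42+275,y/6-.42+155)
T=lambda q,z:onz(t["K"],t["T"],*Z(*q),z)
C=np.array([T(q,.004) for q in((118,230),(335,215),(345,432),(128,445))]);print("square",C.mean(0),C)
print("round",T((535,314),.004)); print("round scene",onz(s["K"],s["T"],*S(143,395),.004))
print("collar",T((389,108),.02),T((389,120),.0))
R=lambda d,q:ray(d["K"],d["T"],*q)
for n,a,b,z in(("tall ring",(577,219),(127,115),.143),("short ring",(212,270),(381,122),.1)):
    print(n,tri([R(t,Z(*a)),R(s,S(*b))]),T(a,z),onz(s["K"],s["T"],*S(*b),z))
e=[T(q,.020) for q in((308,108),(470,108))];print(np.linalg.norm(e[0]-e[1]))
# post foot + box front face
print("foot",onz(t["K"],t["T"],158.0,235.4,.006),onz(s["K"],s["T"],425.2,155.7,.006))
print("box front lid corners",onz(t["K"],t["T"],274,145,.06),onz(t["K"],t["T"],358,141,.06))
E
echo '{"rows": [[0, 0, 0, 0]]}' | python3 inch.py 1.0 20
echo '{"rows": [[0, 0, 0, 0.12], [0, 0, 0, 0.12], [0, 0, 0, 0.12], [0, 0, 0, 0.023], [0, 0, 0, 0]]}' | python3 inch.py 1.0 20
echo '{"rows": [[0.02, -0.035, 0, 0], [0.02, -0.035, 0, 0], [0.02, -0.035, 0, 0], [0.02, -0.035, 0, 0], [0.02, -0.035, 0, 0], [0.02, -0.035, 0, 0], [0.02, -0.035, 0, 0], [0.02, -0.035, 0, 0]]}' | python3 inch.py
echo '{"rows": [[0.02, -0.035, 0, 0], [0.02, -0.035, 0, 0], [0.02, -0.035, 0, 0], [0.02, -0.035, 0, 0], [0.02, -0.035, 0, 0], [0.02, -0.035, 0, 0], [0, 0, 0, 0], [0, 0, 0, 0]]}' | python3 inch.py
python3 - <<'E'
from h import *
p,K,T,c=cam("wrist"); cv2.imwrite("pics/w1.png",p[:,:,::-1]); print(K,T); np.savez("w1.npz",p=p,K=K,T=T)
E
```

```text
time_s: 0.6
ee_pos: [0.2522, -0.626, 0.2334]
tool_rot: [-0.0, 1.0, 0.001, -0.0]
force: [0.2, -0.4, 0.7]
width: 1.001
grip_force: 0.0
time_s: 1.27
ee_pos: [0.4128, -0.3444, 0.2339]
tool_rot: [0.0, 1.0, 0.002, 0.0]
force: [-0.1, -0.4, 0.8]
width: 1.003
grip_force: 0.0
time_s: 1.93
ee_pos: [0.5333, -0.1334, 0.2337]
tool_rot: [-0.0, 1.0, 0.004, 0.0]
force: [0.1, -0.3, 0.2]
width: 1.0
grip_force: 0.0
[[275.73578653   0.         320.46608983]
 [  0.         275.73578653 197.39174034]
 [  0.           0.           1.        ]] [[ 0.00814034 -0.99996626 -0.00109976 -0.13694433]
 [ 0.95897748  0.00811831 -0.283366   -0.4764414 ]
 [ 0.28336537  0.00125205  0.95901121 -0.54278905]
 [ 0.          0.          0.          1.        ]]
```

View pics/w1.png

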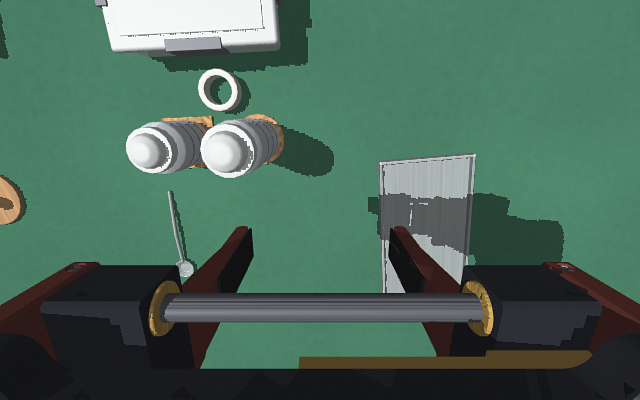

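The wrist view shows the tall cap's dome at about (227,153), its ring at (229,149), and the collar at (220,90). I'll cross-check these against the estimates.

```bash
python3 - <<'E'
from h import *
np.set_printoptions(precision=4,suppress=True)
d=np.load("w1.npz");t=np.load("top0.npz")
print("collar",onz(d["K"],d["T"],220,90,.02),"tri",tri([ray(d["K"],d["T"],220,90),ray(t["K"],t["T"],389/7+264.57,108/7+149.57)]))
print("tall ring z.143",onz(d["K"],d["T"],230,150,.143))
print("proj est tall ring",proj(d["K"],d["T"],(.582,-.051,.143)),"short",proj(d["K"],d["T"],(.576,.044,.1)),"collar",proj(d["K"],d["T"],(.641,-.0055,.02)))
for x in(48,-48): print(proj(d["K"],d["T"],(.449,-.288,.004)))
E
```

```text
collar [ 0.6416 -0.0072  0.02  ] tri [ 0.642  -0.0055  0.0152]
tall ring z.143 [ 0.5827 -0.0534  0.143 ]
proj est tall ring [227.2941 150.731 ] short [149.0014 150.7735] collar [218.6724  90.5163]
[423.9778 230.4012]
[423.9778 230.4012]
```

```bash
echo '{"rows": [[0.016, -0.027, 0, 0], [0.016, -0.027, 0, 0], [0.017, -0.027, 0, 0], [0, 0, 0, 0], [0, 0, 0, 0]]}' | python3 inch.py
echo '{"rows": [[0, 0, 0.03, 0], [0, 0, 0.03, 0], [0, 0, 0.03, 0], [0, 0, 0.03, 0], [0, 0, 0.013, 0], [0, 0, 0, 0], [0, 0, 0, 0]]}' | python3 inch.py
```

```text
time_s: 2.4
ee_pos: [0.5814, -0.0553, 0.2335]
tool_rot: [0.0, 1.0, 0.001, -0.0]
force: [-0.9, -0.6, 0.8]
width: 1.001
grip_force: 0.0
time_s: 2.98
ee_pos: [0.5803, -0.0577, 0.1004]
tool_rot: [0.001, 1.0, -0.001, -0.001]
force: [0.9, -0.3, -0.2]
width: 1.002
grip_force: 0.0
```

```bash
echo '{"rows": [[0.0015, -0.006, 0, 0], [0, 0, 0, 0], [0, 0, 0, 0]]}' | python3 inch.py
echo '{"rows": [[0, 0, 0, 0], [0, 0, 0, 0], [0, 0, 0, 0], [0, 0, 0, 0], [0, 0, 0, 0], [0, 0, 0, 0], [0, 0, 0, 0], [0, 0, 0, 0]]}' | python3 inch.py 0.3 15
```

```text
time_s: 3.23
ee_pos: [0.5838, -0.0489, 0.1022]
tool_rot: [-0.0, 1.0, 0.0, 0.001]
force: [-0.4, -0.2, -0.2]
width: 1.0
grip_force: 0.0
time_s: 3.9
ee_pos: [0.5828, -0.0493, 0.1006]
tool_rot: [0.0, 1.0, -0.0, -0.0]
force: [0.4, -0.7, -0.2]
width: 0.609
grip_force: 15.0
```

```bash
echo '{"rows": [[0, 0, -0.01, 0], [0, 0, -0.02, 0], [0, 0, -0.02, 0], [-0.003, 0.008, 0, 0], [-0.006, 0.016, 0, 0], [-0.009, 0.024, 0, 0], [-0.009, 0.024, 0, 0], [-0.009, 0.024, 0, 0]]}' | python3 inch.py
echo '{"rows": [[-0.009, 0.024, 0, 0], [-0.009, 0.024, 0, 0], [-0.009, 0.024, 0, 0], [-0.009, 0.024, 0, 0], [-0.009, 0.024, 0, 0], [-0.006, 0.016, 0, 0], [-0.003, 0.006, 0, 0], [0, 0, 0, 0]]}' | python3 inch.py
echo '{"rows": [[0, 0, 0, 0], [0, 0, 0, 0]]}' | python3 inch.py
python3 - <<'E'
from h import *
p,K,T,c=cam("top"); s,K2,T2,c=cam("scene")
a=cv2.resize(p[185:325,360:520],None,fx=3,fy=3); b=cv2.resize(s[140:280,120:260],None,fx=3,fy=3)
cv2.imwrite("pics/t2.png",np.hstack([a,b[:420]])[:,:800,::-1])
E
```

```text
time_s: 4.57
ee_pos: [0.5457, -0.1465, 0.1504]
tool_rot: [0.0, 1.0, 0.0, -0.0]
force: [0.2, -0.8, -1.7]
width: 0.609
grip_force: 14.9
time_s: 5.23
ee_pos: [0.4912, -0.2891, 0.1503]
tool_rot: [0.0, 1.0, -0.002, -0.0]
force: [0.3, 0.6, -0.4]
width: 0.606
grip_force: 14.9
time_s: 5.4
ee_pos: [0.4934, -0.2855, 0.1506]
tool_rot: [-0.0, 1.0, 0.001, 0.0]
force: [-0.0, 0.3, -0.9]
width: 0.611
grip_force: 14.9
```

View pics/t2.png

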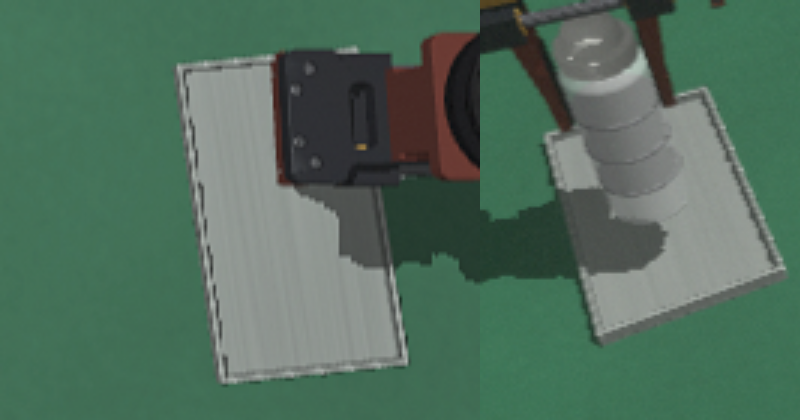

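The tall bottle hangs upright over the far half of the tray in both crops. The tray corners are at (178,67), (356,50), (407,365) and (222,382), which matches the earlier estimate. Lowering.

```bash
echo '{"rows": [[0, 0, 0.02, 0], [0, 0, 0.015, 0], [0, 0, 0.01, 0], [0, 0, 0.004, 0], [0, 0, 0, 0], [0, 0, 0, 0]]}' | python3 inch.py
echo '{"rows": [[0, 0, 0.001, 0], [0, 0, 0, 0]]}' | python3 inch.py
```

```text
time_s: 6.0
ee_pos: [0.4932, -0.287, 0.102]
tool_rot: [0.0, 1.0, 0.0, 0.0]
force: [0.4, -0.2, -0.5]
width: 0.608
grip_force: 15.0
time_s: 6.17
ee_pos: [0.4931, -0.2872, 0.1011]
tool_rot: [0.0, 1.0, -0.0, 0.0]
force: [0.3, 0.1, -1.1]
width: 0.606
grip_force: 15.0
```

```bash
echo '{"rows": [[0, 0, 0.001, 0], [0, 0, 0, 0], [0, 0, 0, 0]]}' | python3 inch.py
echo '{"rows": [[0, 0, 0, 0], [0, 0, 0, 0], [0, 0, 0, 0], [0, 0, 0, 0], [0, 0, 0, 0], [0, 0, 0, 0]]}' | python3 inch.py 1.0
echo '{"rows": [[0, 0, -0.015, 0], [0, 0, -0.03, 0], [0, 0, -0.03, 0], [0, 0, -0.03, 0], [0.006, -0.025, 0, 0], [0.009, -0.035, 0, 0], [0.009, -0.035, 0, 0], [0.009, -0.035, 0, 0]]}' | python3 inch.py
echo '{"rows": [[0.009, -0.035, 0, 0], [0.009, -0.035, 0, 0], [0.009, -0.035, 0, 0], [0.009, -0.035, 0, 0], [0.006, -0.025, 0, 0], [0.003, -0.02, 0, 0], [0, 0, 0, 0], [0, 0, 0, 0]]}' | python3 inch.py
python3 - <<'E'
from h import *
p,K,T,c=cam("wrist"); cv2.imwrite("pics/w2.png",p[:,:,::-1]); np.savez("w2.npz",p=p,K=K,T=T)
s,K,T,c=cam("scene"); np.savez("s2.npz",p=s,K=K,T=T)
for q in((.576,.044,.1),(.576,.044,.004)):
  w=np.load("w2.npz");print(proj(w["K"],w["T"],q))
E
```

```text
time_s: 6.42
ee_pos: [0.4931, -0.2874, 0.1002]
tool_rot: [0.0, 1.0, -0.0, 0.0]
force: [0.1, -0.9, 2.9]
width: 0.604
grip_force: 15.0
time_s: 6.92
ee_pos: [0.4926, -0.2872, 0.0995]
tool_rot: [-0.0, 1.0, -0.0, -0.0]
force: [0.8, -0.9, 0.7]
width: 0.992
grip_force: 0.0
time_s: 7.58
ee_pos: [0.5258, -0.156, 0.205]
tool_rot: [0.0, 1.0, -0.001, 0.0]
force: [0.4, 0.2, -0.4]
width: 0.999
grip_force: 0.0
time_s: 8.25
ee_pos: [0.5707, 0.0287, 0.2045]
tool_rot: [-0.0, 1.0, 0.001, -0.0]
force: [0.5, -0.7, -0.0]
width: 0.998
grip_force: 0.0
[305.24939383 194.78285005]
[309.1909927  174.48198445]
```

View pics/w2.png

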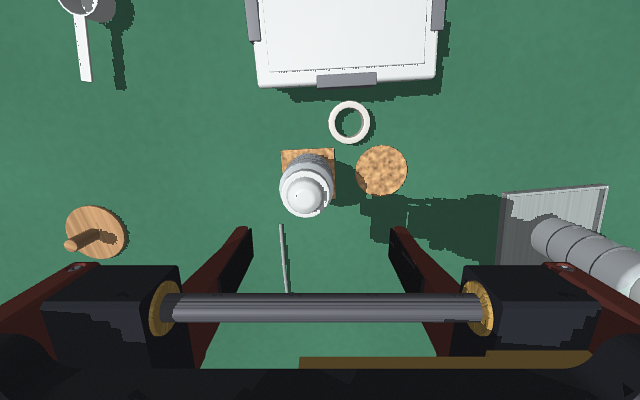

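The short bottle's ring is at (306,191) as predicted. The round coaster is clear at (382,170), the collar at (350,122), the post foot at (96,232) and the pin top at (70,245). The tall bottle stands on the tray.

```bash
python3 - <<'E'
from h import *
np.set_printoptions(precision=4,suppress=True)
w=np.load("w2.npz");K,T=w["K"],w["T"]
h=cv2.cvtColor(w["p"],cv2.COLOR_RGB2HSV);m=((h[...,0]<22)&(h[...,1]>70)&(h[...,2]>60)).astype(np.uint8)
m[260:]=0
for c in cv2.findContours(m,0,1)[0]:
    if cv2.contourArea(c)>200:
        c=cv2.convexHull(c);e=cv2.fitEllipse(c);print(e,cv2.boundingRect(c),onz(K,T,*e[0],.004),onz(K,T,*e[0],.006))
print("collar",onz(K,T,350,122,.02),"short ring",onz(K,T,306,191,.1))
s=np.load("s2.npz");t=np.load("top0.npz")
# pin top: wrist vs scene vs top crops
cv2.imwrite("pics/pin.png",np.hstack([cv2.resize(d["p"][y:y+50,x:x+50],None,fx=5,fy=5,interpolation=cv2.INTER_CUBIC) for d,x,y in((s,400,130),(t,135,210),(w,60,210))])[...,::-1])
E
```

```text
((93.30487060546875, 232.6884765625), (53.789066314697266, 65.34989166259766), 97.6472396850586) (64, 205, 62, 54) [0.4933 0.3438 0.004 ] [0.4942 0.3421 0.006 ]
((310.69061279296875, 172.748779296875), (57.21184539794922, 66.6817626953125), 143.2475128173828) (281, 148, 55, 51) [0.5783 0.042  0.004 ] [0.5787 0.042  0.006 ]
((380.6286926269531, 170.3432159423828), (49.657100677490234, 52.866458892822266), 53.32923889160156) (355, 145, 52, 51) [ 0.5816 -0.0485  0.004 ] [ 0.582  -0.0481  0.006 ]
collar [ 0.6423 -0.0053  0.02  ] short ring [0.5798 0.0432 0.1   ]
```

View pics/pin.png

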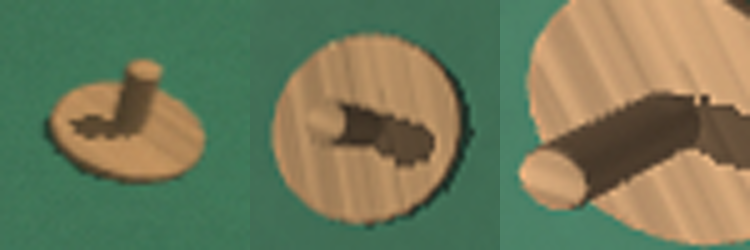

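```bash
python3 - <<'E'
from h import *
np.set_printoptions(precision=4,suppress=True)
w,s,t=[np.load(f) for f in("w2.npz","s2.npz","top0.npz")]
q=[(w,70.0,245.4),(s,428.3,143.5),(t,149.4,234.2)]
print("pin top",tri([ray(d["K"],d["T"],u,v) for d,u,v in q]),[onz(d["K"],d["T"],u,v,.045) for d,u,v in q])
E
echo '{"rows": [[0.005, -0.014, 0, 0], [0, 0, 0, 0], [0, 0, 0.02, 0], [0, 0, 0, 0], [0, 0, 0, 0]]}' | python3 inch.py
```

```text
pin top [0.4937 0.3396 0.0444] [array([0.4943, 0.3401, 0.045 ]), array([0.4945, 0.3385, 0.045 ]), array([0.4932, 0.3388, 0.045 ])]
time_s: 8.77
ee_pos: [0.5748, 0.0401, 0.1839]
tool_rot: [0.0, 1.0, -0.001, -0.001]
force: [-0.5, -0.8, 0.0]
width: 1.003
grip_force: 0.0
```

Post at (0.494, 0.339), height 0.044. Descending on the short bottle.

```bash
echo '{"rows": [[0.002, -0.004, 0.03, 0], [0, 0, 0.03, 0], [0, 0, 0.03, 0], [0, 0, 0.03, 0], [0, 0, 0.009, 0], [0, 0, 0, 0], [0, 0, 0, 0]]}' | python3 inch.py
echo '{"rows": [[0, 0, 0, 0], [0, 0, 0, 0], [0, 0, 0, 0], [0, 0, 0, 0], [0, 0, 0, 0], [0, 0, 0, 0], [0, 0, 0, 0], [0, 0, 0, 0]]}' | python3 inch.py 0.3 15
```

```text
time_s: 9.35
ee_pos: [0.5784, 0.0454, 0.0567]
tool_rot: [0.0, 1.0, -0.0, 0.0]
force: [0.5, -0.1, 1.5]
width: 1.003
grip_force: 0.0
time_s: 10.02
ee_pos: [0.5782, 0.0456, 0.0564]
tool_rot: [0.0, 1.0, -0.0, 0.0]
force: [-0.8, -1.1, 6.6]
width: 0.656
grip_force: 15.0
```

```bash
echo '{"rows": [[0, 0, -0.01, 0], [0, 0, -0.02, 0], [0, 0, -0.03, 0], [0, 0, 0, 0], [-0.005, 0.01, 0, 0], [-0.011, 0.021, 0, 0], [-0.013, 0.024, 0, 0], [-0.013, 0.024, 0, 0]]}' | python3 inch.py
echo '{"rows": [[-0.013, 0.024, 0, 0], [-0.013, 0.024, 0, 0], [-0.013, 0.024, 0, 0], [-0.013, 0.024, 0, 0], [-0.013, 0.024, 0, 0], [-0.013, 0.024, 0, 0], [-0.013, 0.024, 0, 0], [-0.013, 0.024, 0, 0]]}' | python3 inch.py
echo '{"rows": [[-0.013, 0.024, 0, 0], [-0.013, 0.024, 0, 0], [-0.009, 0.017, 0, 0], [-0.004, 0.009, 0, 0], [0, 0, 0, 0], [0, 0, 0, 0]]}' | python3 inch.py
```

```text
time_s: 10.68
ee_pos: [0.5338, -0.0345, 0.1146]
tool_rot: [0.0, 1.0, 0.0, -0.001]
force: [0.6, 0.0, -1.4]
width: 0.653
grip_force: 15.0
time_s: 11.35
ee_pos: [0.4292, -0.2264, 0.1147]
tool_rot: [-0.0, 1.0, -0.0, -0.001]
force: [0.8, 0.1, 0.3]
width: 0.651
grip_force: 15.0
time_s: 11.85
ee_pos: [0.3924, -0.2987, 0.1152]
tool_rot: [-0.0, 1.0, -0.0, -0.0]
force: [1.0, 0.3, -0.9]
width: 0.657
grip_force: 15.0
```

```bash
echo '{"rows": [[0.004, -0.004, 0.02, 0], [0, 0, 0.02, 0], [0, 0, 0.01, 0], [0, 0, 0.005, 0], [0, 0, 0.002, 0], [0, 0, 0, 0], [0, 0, 0, 0]]}' | python3 inch.py
echo '{"rows": [[0, 0, 0.001, 0], [0, 0, 0, 0], [0, 0, 0, 0]]}' | python3 inch.py
```

```text
time_s: 12.43
ee_pos: [0.3972, -0.2952, 0.0592]
tool_rot: [0.0, 1.0, 0.0, 0.0]
force: [0.9, -0.6, -0.9]
width: 0.657
grip_force: 15.0
time_s: 12.68
ee_pos: [0.3969, -0.2954, 0.0581]
tool_rot: [0.0, 1.0, -0.0, 0.0]
force: [0.6, 0.1, 0.1]
width: 0.655
grip_force: 15.0
```

```bash
echo '{"rows": [[0, 0, 0.001, 0], [0, 0, 0, 0], [0, 0, 0, 0]]}' | python3 inch.py
echo '{"rows": [[0, 0, 0.001, 0], [0, 0, 0, 0], [0, 0, 0, 0]]}' | python3 inch.py
```

```text
time_s: 12.93
ee_pos: [0.3967, -0.2952, 0.0567]
tool_rot: [-0.0, 1.0, -0.0, -0.0]
force: [-0.6, 0.9, -0.7]
width: 0.657
grip_force: 15.0
time_s: 13.18
ee_pos: [0.3968, -0.2953, 0.0563]
tool_rot: [0.0, 1.0, -0.0, 0.0]
force: [-2.8, 0.4, 8.5]
width: 0.652
grip_force: 15.0
```

```bash
echo '{"rows": [[0, 0, 0, 0], [0, 0, 0, 0], [0, 0, 0, 0], [0, 0, 0, 0], [0, 0, 0, 0]]}' | python3 inch.py 1.0
echo '{"rows": [[0, 0, -0.01, 0], [0, 0, -0.03, 0], [0, 0, -0.03, 0], [0, 0, -0.03, 0], [0, 0, -0.03, 0], [0, 0, 0, 0], [0.02, -0.024, 0, 0], [0.03, -0.036, 0, 0]]}' | python3 inch.py
echo '{"rows": [[0.027, -0.031, 0, 0], [0.027, -0.031, 0, 0], [0.027, -0.031, 0, 0], [0.027, -0.031, 0, 0], [0.027, -0.031, 0, 0], [0.02, -0.024, 0, 0], [0, 0, 0, 0], [0, 0, 0, 0]]}' | python3 inch.py
python3 - <<'E'
from h import *
np.set_printoptions(precision=4,suppress=True)
p,K,T,c=cam("wrist"); np.savez("w3.npz",p=p,K=K,T=T)
s,K2,T2,c=cam("scene"); np.savez("s3.npz",p=s,K=K2,T=T2)
cv2.imwrite("pics/c3.png",np.hstack([cv2.resize(p,(512,320)),s[140:280,120:390]
 if 0 else cv2.resize(s[130:270,120:246],(288,320))])[...,::-1])
print(proj(K,T,(.642,-.0055,.02)))
E
```

```text
time_s: 13.6
ee_pos: [0.3967, -0.2952, 0.0555]
tool_rot: [-0.0, 1.0, -0.0, -0.0]
force: [-0.2, -0.3, -0.4]
width: 0.984
grip_force: 0.0
time_s: 14.27
ee_pos: [0.442, -0.242, 0.1868]
tool_rot: [0.001, 1.0, -0.004, 0.0]
force: [0.5, -0.6, -0.9]
width: 0.999
grip_force: 0.0
time_s: 14.93
ee_pos: [0.599, -0.0579, 0.1856]
tool_rot: [-0.0, 1.0, 0.002, -0.0]
force: [-0.5, -1.0, -0.9]
width: 0.998
grip_force: 0.0
[275.1892 148.1489]
```

View pics/c3.png

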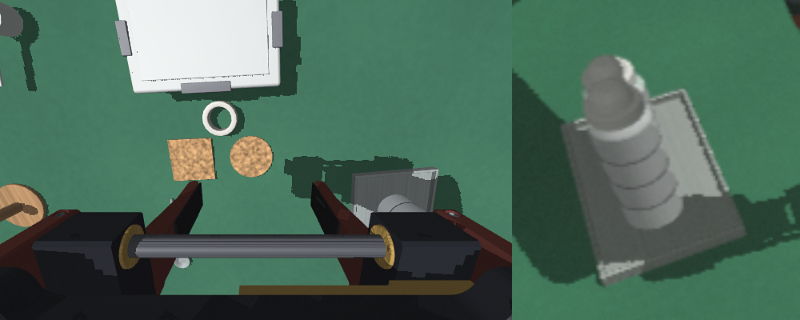

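The collar is at (219,119) in the scaled picture, as predicted. Both coasters are now fully clear and both bottles stand on the tray. Next I'll measure the coasters and the collar by contour.

```bash
python3 - <<'E'
from h import *
np.set_printoptions(precision=4,suppress=True)
w=np.load("w3.npz");K,T=w["K"],w["T"]
h=cv2.cvtColor(w["p"],cv2.COLOR_RGB2HSV)
for nm,m,z in(("cork",(h[...,0]<22)&(h[...,1]>70)&(h[...,2]>60),.004),("collar",(h[...,1]<70)&(h[...,2]>150),.02)):
  m=m.astype(np.uint8);m[235:]=0;m[:120]=0;m[:,:200]=0;m[:,345:]=0
  for c in cv2.findContours(m,0,1)[0]:
    if cv2.contourArea(c)>300:
        x,y,a,b=cv2.boundingRect(c);M=cv2.minAreaRect(c);print(nm,(x,y,a,b),M,onz(K,T,*M[0],z),onz(K,T,x+a/2-.5,y+b/2-.5,z))
E
echo '{"rows": [[0.021, -0.026, 0, 0], [0.022, -0.026, 0, 0], [0, 0, 0.04, 0], [0, 0, 0.04, 0], [0, 0, 0, 0], [0, 0, 0, 0]]}' | python3 inch.py
```

```text
cork (209, 172, 60, 54) ((238.7062225341797, 198.7996063232422), (51.96111297607422, 56.57710266113281), 86.42366790771484) [0.5767 0.0459 0.004 ] [0.5771 0.0462 0.004 ]
cork (287, 170, 54, 51) ((313.5, 195.0), (50.0, 53.0), 90.0) [ 0.582  -0.0485  0.004 ] [ 0.582  -0.0485  0.004 ]
collar (253, 126, 43, 44) ((273.5, 147.5), (43.84062194824219, 41.01219177246094), 45.0) [ 0.6427 -0.0036  0.02  ] [ 0.6427 -0.0042  0.02  ]
time_s: 15.53
ee_pos: [0.6391, -0.0106, 0.1042]
tool_rot: [0.001, 1.0, -0.001, -0.003]
force: [-0.4, -0.2, 1.0]
width: 0.998
grip_force: 0.0
```

```bash
echo '{"rows": [[0.003, -0.006, 0.03, 0], [0, 0, 0.03, 0], [0, 0, 0.015, 0], [0, 0, 0, 0], [0, 0, 0, 0]]}' | python3 inch.py
```

```text
time_s: 15.95
ee_pos: [0.6454, -0.0034, 0.0328]
tool_rot: [0.0, 1.0, -0.001, 0.001]
force: [-0.3, 0.5, 0.4]
width: 0.999
grip_force: 0.0
```

```bash
echo '{"rows": [[-0.003, 0, 0.01, 0], [0, 0, 0.008, 0], [0, 0, 0, 0], [0, 0, 0, 0]]}' | python3 inch.py
echo '{"rows": [[0, 0, 0, 0], [0, 0, 0, 0], [0, 0, 0, 0], [0, 0, 0, 0], [0, 0, 0, 0], [0, 0, 0, 0], [0, 0, 0, 0], [0, 0, 0, 0]]}' | python3 inch.py 0.3 15
```

```text
time_s: 16.28
ee_pos: [0.6414, -0.0024, 0.0129]
tool_rot: [0.0, 1.0, -0.0, -0.0]
force: [0.6, 0.9, 0.1]
width: 1.0
grip_force: 0.0
time_s: 16.95
ee_pos: [0.6415, -0.0023, 0.0127]
tool_rot: [0.0, 1.0, -0.0, 0.0]
force: [-0.5, 0.5, 1.0]
width: 0.561
grip_force: 15.0
```

```bash
echo '{"rows": [[0, 0, -0.01, 0], [0, 0, -0.03, 0], [0, 0, -0.03, 0], [0, 0, -0.02, 0], [-0.005, -0.012, 0, 0], [-0.01, -0.024, 0, 0], [-0.011, -0.025, 0, 0], [-0.011, -0.025, 0, 0]]}' | python3 inch.py
echo '{"rows": [[-0.011, -0.025, 0, 0], [-0.011, -0.025, 0, 0], [-0.011, -0.025, 0, 0], [-0.011, -0.025, 0, 0], [-0.011, -0.025, 0, 0], [-0.011, -0.025, 0, 0], [-0.011, -0.025, 0, 0], [-0.011, -0.025, 0, 0]]}' | python3 inch.py
echo '{"rows": [[-0.01, -0.022, 0, 0], [-0.008, -0.018, 0, 0], [-0.004, -0.008, 0, 0], [0, 0, 0, 0], [0, 0, 0, 0], [0, 0, 0, 0]]}' | python3 inch.py
```

```text
time_s: 17.62
ee_pos: [0.6034, 0.0849, 0.1026]
tool_rot: [-0.0, 1.0, -0.0, -0.0]
force: [-0.4, 0.4, 0.5]
width: 0.562
grip_force: 15.0
time_s: 18.28
ee_pos: [0.5149, 0.2852, 0.1024]
tool_rot: [0.0, 1.0, 0.0, -0.0]
force: [-0.2, -0.3, 0.2]
width: 0.558
grip_force: 15.0
time_s: 18.78
ee_pos: [0.4953, 0.3299, 0.1024]
tool_rot: [0.001, 1.0, -0.001, 0.0]
force: [-0.4, 0.2, 0.8]
width: 0.562
grip_force: 15.0
```

```bash
echo '{"rows": [[-0.001, -0.009, 0.015, 0], [0, 0, 0.02, 0], [0, 0, 0, 0], [0, 0, 0, 0]]}' | python3 inch.py
python3 - <<'E'
from h import *
p,K,T,c=cam("scene"); a=cv2.resize(p[110:180,385:465],None,fx=5,fy=5,interpolation=cv2.INTER_CUBIC)
w,K,T,c=cam("wrist"); b=cv2.resize(w[150:350,220:420],(350,350))
cv2.imwrite("pics/c4.png",np.hstack([a,b])[...,::-1])
E
```

```text
time_s: 19.12
ee_pos: [0.4937, 0.3386, 0.0669]
tool_rot: [0.001, 1.0, -0.001, -0.001]
force: [-0.0, -0.2, 0.6]
width: 0.565
grip_force: 15.0
```

View pics/c4.png

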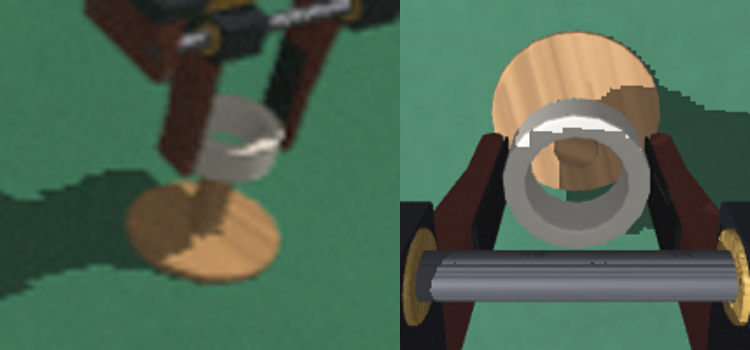

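The pin shows through the collar hole, centred between the fingers (wrist crop, x≈576 against a collar centre of 577). Lowering.

```bash
echo '{"rows": [[0, 0, 0.01, 0], [0, 0, 0.012, 0], [0, 0, 0.012, 0], [0, 0, 0.008, 0], [0, 0, 0, 0], [0, 0, 0, 0]]}' | python3 inch.py
echo '{"rows": [[0, 0, 0.003, 0], [0, 0, 0, 0], [0, 0, 0, 0]]}' | python3 inch.py
```

```text
time_s: 19.72
ee_pos: [0.4929, 0.3405, 0.0247]
tool_rot: [0.001, 1.0, 0.0, -0.001]
force: [0.1, 0.6, 1.0]
width: 0.562
grip_force: 15.0
time_s: 19.97
ee_pos: [0.4937, 0.3409, 0.0229]
tool_rot: [-0.0, 1.0, -0.0, 0.0]
force: [0.7, -0.7, -0.6]
width: 0.564
grip_force: 15.0
```

Underside is now at about z = 0.016; the foot is at 0.006 plus the grasp offset (TCP was 0.0128 with the collar on the counter), so TCP should end near 0.019.

```bash
echo '{"rows": [[0, 0.001, 0.002, 0], [0, 0, 0.001, 0], [0, 0, 0, 0], [0, 0, 0, 0]]}' | python3 inch.py
echo '{"rows": [[0, 0, 0.001, 0], [0, 0, 0, 0], [0, 0, 0, 0]]}' | python3 inch.py
```

```text
time_s: 20.3
ee_pos: [0.4935, 0.3397, 0.0197]
tool_rot: [0.0, 1.0, -0.0, 0.0]
force: [0.3, 0.0, -0.8]
width: 0.567
grip_force: 15.0
time_s: 20.55
ee_pos: [0.4936, 0.3399, 0.0187]
tool_rot: [-0.0, 1.0, -0.0, 0.0]
force: [0.2, 0.2, 0.2]
width: 0.561
grip_force: 15.0
```

```bash
echo '{"rows": [[0, 0, 0, 0], [0, 0, 0, 0], [0, 0, 0, 0], [0, 0, 0, 0], [0, 0, 0, 0], [0, 0, 0, 0]]}' | python3 inch.py 1.0
echo '{"rows": [[0, 0, -0.01, 0], [0, 0, -0.03, 0], [0, 0, -0.04, 0], [0, 0, -0.04, 0], [0, 0, -0.04, 0], [0, 0, -0.02, 0], [0.005, 0.03, 0, 0], [0.005, 0.04, 0, 0]]}' | python3 inch.py
echo '{"rows": [[0, 0.04, 0, 0], [0, 0.04, 0, 0], [0, 0.04, 0, 0], [0, 0.02, 0, 0], [0, 0, 0, 0]]}' | python3 inch.py
python3 - <<'E'
from h import *
p,K,T,c=cam("scene"); a=cv2.resize(p[120:180,385:465],None,fx=5,fy=5,interpolation=cv2.INTER_CUBIC)
w,K,T,c=cam("top"); b=cv2.resize(w[205:265,128:188],(300,300),interpolation=cv2.INTER_CUBIC); 
cv2.imwrite("pics/c5.png",np.hstack([a,b])[...,::-1])
E
```

```text
time_s: 21.05
ee_pos: [0.4935, 0.3398, 0.0186]
tool_rot: [0.0, 1.0, -0.0, -0.0]
force: [-0.0, 0.1, -0.1]
width: 0.974
grip_force: 0.0
time_s: 21.72
ee_pos: [0.5035, 0.2738, 0.2018]
tool_rot: [-0.002, 1.0, 0.003, 0.002]
force: [1.0, -0.4, -0.8]
width: 1.002
grip_force: 0.0
time_s: 22.13
ee_pos: [0.5036, 0.1236, 0.1992]
tool_rot: [0.001, 1.0, -0.004, 0.0]
force: [-0.3, 0.4, -0.7]
width: 0.998
grip_force: 0.0
```

View pics/c5.png

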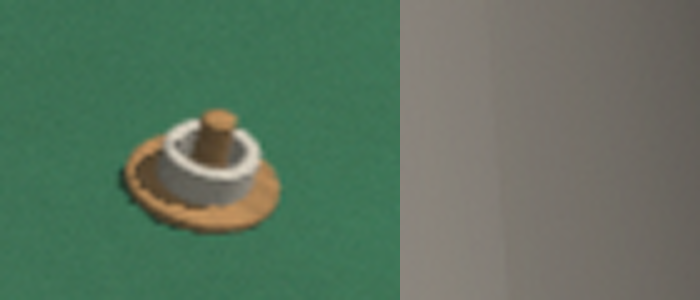

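The collar lies flat on the foot around the pin: rim centre about (212,162) in the crop, pin top (219,122). The top view is blocked by the arm. I'll check it numerically while moving to the short bottle.

```bash
python3 - <<'E'
from h import *
t=np.load("s3.npz");print(onz(t["K"],t["T"],385+42.4-.4,120+162/5-.4,.026))
E
echo '{"rows": [[-0.005, 0.02, 0, 0], [-0.009, 0.035, 0, 0], [-0.009, 0.035, 0, 0], [-0.009, 0.035, 0, 0], [-0.009, 0.035, 0, 0], [-0.009, 0.035, 0, 0], [-0.009, 0.035, 0, 0], [-0.009, 0.035, 0, 0]]}' | python3 inch.py
echo '{"rows": [[-0.009, 0.035, 0, 0], [-0.009, 0.035, 0, 0], [-0.009, 0.035, 0, 0], [-0.008, 0.03, 0, 0], [-0.004, 0.02, 0, 0], [0, 0, 0, 0], [0, 0, 0, 0]]}' | python3 inch.py
python3 - <<'E'
from h import *
np.set_printoptions(precision=4,suppress=True)
t,K,T,c=cam("top"); w,K2,T2,c=cam("wrist")
cv2.imwrite("pics/c6.png",np.hstack([cv2.resize(t[205:265,128:188],(300,300),interpolation=cv2.INTER_CUBIC),cv2.resize(w,(480,300))])[...,::-1])
print(proj(K2,T2,(.397,-.2953,.1)),proj(K2,T2,(.4932,-.2872,.143)),proj(K,T,(.494,.339,.026)))
E
```

```text
[0.50414002 0.33325234 0.026     ]
time_s: 22.9
ee_pos: [0.4359, -0.1348, 0.1993]
tool_rot: [-0.0, 1.0, 0.002, 0.001]
force: [0.7, -0.3, -0.8]
width: 0.998
grip_force: 0.0
time_s: 23.48
ee_pos: [0.3974, -0.2896, 0.1988]
tool_rot: [-0.0, 1.0, 0.0, 0.0]
force: [0.4, 0.8, 1.1]
width: 1.003
grip_force: 0.0
[328.2038 202.6621] [319.5996  90.7755] [153.2985 234.3723]
```

View pics/c6.png

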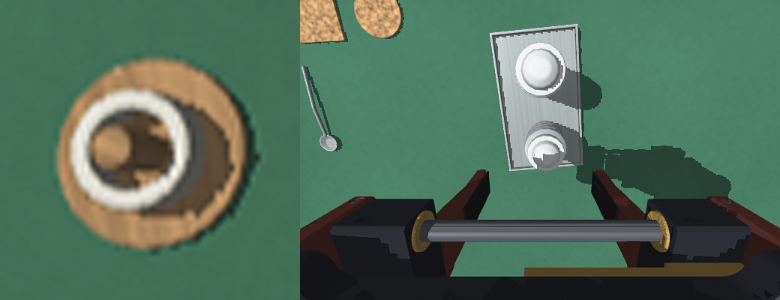

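From the top, the collar's centre is at (153.7,234.6) against (153.3,234.4) for perfectly centred, so it is good. The short bottle in the wrist view sits where predicted, at crop (545,150).

```bash
echo '{"rows": [[0, 0.005, 0.03, 0], [0, 0, 0.03, 0], [0, 0, 0.03, 0], [0, 0, 0.03, 0], [0, 0, 0.02, 0], [0, 0, 0, 0], [0, 0, 0, 0]]}' | python3 inch.py
echo '{"rows": [[0, 0, 0.002, 0], [0, 0, 0, 0], [0, 0, 0, 0], [0, 0, 0, 0], [0, 0, 0, 0], [0, 0, 0, 0], [0, 0, 0, 0], [0, 0, 0, 0]]}' | python3 inch.py 0.3 15
```

```text
time_s: 24.17
ee_pos: [0.3968, -0.2933, 0.0583]
tool_rot: [-0.001, 1.0, 0.001, -0.001]
force: [0.0, -0.2, 0.4]
width: 0.999
grip_force: 0.0
time_s: 24.83
ee_pos: [0.3968, -0.2954, 0.0574]
tool_rot: [0.0, 1.0, -0.0, 0.0]
force: [-0.7, 1.0, 6.7]
width: 0.655
grip_force: 15.0
```

```bash
echo '{"rows": [[0, 0, -0.01, 0], [0, 0, -0.02, 0], [0, 0, -0.03, 0], [0, 0, 0, 0], [0.005, -0.01, 0, 0], [0.011, -0.021, 0, 0], [0.013, -0.025, 0, 0], [0.013, -0.025, 0, 0]]}' | python3 inch.py
echo '{"rows": [[0.013, -0.025, 0, 0], [0.013, -0.025, 0, 0], [0.013, -0.025, 0, 0], [0.013, -0.025, 0, 0], [0.013, -0.025, 0, 0], [0.013, -0.025, 0, 0], [0.013, -0.025, 0, 0], [0.013, -0.025, 0, 0]]}' | python3 inch.py
echo '{"rows": [[0.013, -0.024, 0, 0], [0.012, -0.022, 0, 0], [0.006, -0.012, 0, 0], [0, 0, 0, 0], [0, 0, 0, 0], [0, 0, 0, 0]]}' | python3 inch.py
```

```text
time_s: 25.5
ee_pos: [0.4381, -0.2125, 0.1159]
tool_rot: [-0.0, 1.0, -0.001, -0.001]
force: [1.4, -1.3, -0.7]
width: 0.655
grip_force: 15.0
time_s: 26.17
ee_pos: [0.5418, -0.0119, 0.1156]
tool_rot: [-0.0, 1.0, 0.0, -0.001]
force: [0.2, -0.7, -0.0]
width: 0.654
grip_force: 15.0
time_s: 26.67
ee_pos: [0.5723, 0.0421, 0.1161]
tool_rot: [0.001, 1.0, -0.001, -0.001]
force: [-0.2, -1.1, -1.2]
width: 0.655
grip_force: 15.0
```

```bash
echo '{"rows": [[0.005, -0.003, 0.02, 0], [0, 0, 0.02, 0], [0, 0, 0.01, 0], [0, 0, 0.005, 0], [0, 0, 0.002, 0], [0, 0, 0, 0], [0, 0, 0, 0]]}' | python3 inch.py
echo '{"rows": [[0, 0, 0.001, 0], [0, 0, 0, 0], [0, 0, 0, 0]]}' | python3 inch.py
```

```text
time_s: 27.25
ee_pos: [0.5789, 0.0465, 0.0604]
tool_rot: [-0.0, 1.0, -0.0, 0.001]
force: [1.3, 0.1, -0.8]
width: 0.656
grip_force: 15.0
time_s: 27.5
ee_pos: [0.5787, 0.0468, 0.0592]
tool_rot: [-0.0, 1.0, -0.0, 0.0]
force: [-1.0, 0.0, -0.8]
width: 0.654
grip_force: 15.0
```

```bash
echo '{"rows": [[-0.001, 0.001, 0.001, 0], [0, 0, 0.001, 0], [0, 0, 0, 0], [0, 0, 0, 0]]}' | python3 inch.py
echo '{"rows": [[0, 0, 0.001, 0], [0, 0, 0, 0], [0, 0, 0, 0]]}' | python3 inch.py
```

```text
time_s: 27.83
ee_pos: [0.5775, 0.0457, 0.0574]
tool_rot: [0.0, 1.0, -0.0, 0.0]
force: [-2.3, -0.6, 6.7]
width: 0.656
grip_force: 15.0
time_s: 28.08
ee_pos: [0.5777, 0.0457, 0.0574]
tool_rot: [0.0, 1.0, -0.0, 0.0]
force: [-5.2, -1.2, 15.9]
width: 0.661
grip_force: 15.0
```

```bash
echo '{"rows": [[0, 0, -0.001, 0], [0, 0, 0, 0]]}' | python3 inch.py
echo '{"rows": [[0, 0, 0, 0], [0, 0, 0, 0], [0, 0, 0, 0], [0, 0, 0, 0], [0, 0, 0, 0], [0, 0, 0, 0]]}' | python3 inch.py 1.0
echo '{"rows": [[0, 0, -0.01, 0], [0, 0, -0.03, 0], [0, 0, -0.04, 0], [0, 0, -0.04, 0], [0, 0, -0.025, 0], [-0.006, 0.024, 0, 0], [-0.009, 0.035, 0, 0], [-0.009, 0.035, 0, 0]]}' | python3 inch.py
echo '{"rows": [[-0.009, 0.035, 0, 0], [-0.009, 0.035, 0, 0], [-0.009, 0.035, 0, 0], [-0.009, 0.035, 0, 0], [-0.009, 0.035, 0, 0], [-0.009, 0.035, 0, 0], [-0.006, 0.025, 0, 0], [0, 0, 0, 0]]}' | python3 inch.py
echo '{"rows": [[0, 0, 0, 0]]}' | python3 inch.py
```

```text
time_s: 28.25
ee_pos: [0.5777, 0.0458, 0.0574]
tool_rot: [-0.0, 1.0, -0.0, 0.0]
force: [-2.6, -1.2, 8.3]
width: 0.655
grip_force: 15.0
time_s: 28.75
ee_pos: [0.5774, 0.0458, 0.0565]
tool_rot: [0.0, 1.0, -0.0, -0.0]
force: [-0.5, -0.5, -0.4]
width: 0.996
grip_force: 0.0
time_s: 29.42
ee_pos: [0.5536, -0.0481, 0.2033]
tool_rot: [-0.0, 1.0, 0.001, 0.001]
force: [-0.1, -0.7, 0.2]
width: 0.998
grip_force: 0.0
time_s: 30.08
ee_pos: [0.4906, -0.29, 0.2026]
tool_rot: [0.002, 1.0, -0.005, -0.0]
force: [-0.3, -0.6, 0.4]
width: 1.0
grip_force: 0.0
time_s: 30.17
ee_pos: [0.4927, -0.2848, 0.2023]
tool_rot: [0.0, 1.0, -0.002, 0.0]
force: [-0.5, 1.0, -0.2]
width: 1.0
grip_force: 0.0
```

```bash
echo '{"rows": [[0, 0.001, 0.03, 0], [0, 0, 0.03, 0], [0, 0, 0.03, 0], [0, 0, 0.011, 0], [0, 0, 0, 0], [0, 0, 0, 0]]}' | python3 inch.py
echo '{"rows": [[0, 0, 0, 0], [0, 0, 0, 0], [0, 0, 0, 0], [0, 0, 0, 0], [0, 0, 0, 0], [0, 0, 0, 0], [0, 0, 0, 0], [0, 0, 0, 0]]}' | python3 inch.py 0.3 15
```

```text
time_s: 30.67
ee_pos: [0.4941, -0.2833, 0.1012]
tool_rot: [-0.0, 1.0, 0.001, 0.0]
force: [-0.5, 0.9, 0.3]
width: 1.0
grip_force: 0.0
time_s: 31.33
ee_pos: [0.4938, -0.2845, 0.1011]
tool_rot: [0.0, 1.0, -0.0, 0.0]
force: [0.0, -1.0, 3.7]
width: 0.612
grip_force: 14.9
```

```bash
echo '{"rows": [[0, 0, -0.01, 0], [0, 0, -0.02, 0], [0, 0, -0.02, 0], [0.003, -0.008, 0, 0], [0.006, -0.016, 0, 0], [0.009, -0.024, 0, 0], [0.009, -0.024, 0, 0], [0.009, -0.024, 0, 0]]}' | python3 inch.py
echo '{"rows": [[0.009, -0.024, 0, 0], [0.009, -0.024, 0, 0], [0.009, -0.024, 0, 0], [0.009, -0.024, 0, 0], [0.009, -0.022, 0, 0], [0.005, -0.013, 0, 0], [0.002, -0.006, 0, 0], [0, 0, 0, 0]]}' | python3 inch.py
echo '{"rows": [[0, 0, 0, 0], [0, 0, 0, 0]]}' | python3 inch.py
```

```text
time_s: 32.0
ee_pos: [0.5292, -0.1865, 0.1502]
tool_rot: [-0.0, 1.0, -0.0, -0.0]
force: [1.4, -0.2, -1.8]
width: 0.615
grip_force: 14.9
time_s: 32.67
ee_pos: [0.5814, -0.0496, 0.1503]
tool_rot: [-0.0, 1.0, 0.001, -0.0]
force: [-0.2, -0.3, -0.1]
width: 0.613
grip_force: 14.9
time_s: 32.83
ee_pos: [0.5808, -0.0532, 0.1505]
tool_rot: [0.0, 1.0, -0.001, -0.0]
force: [0.3, -0.0, -0.8]
width: 0.611
grip_force: 14.9
```

```bash
echo '{"rows": [[0.002, -0.003, 0.02, 0], [0, 0, 0.015, 0], [0, 0, 0.01, 0], [0, 0, 0, 0], [0, 0, 0, 0]]}' | python3 inch.py
echo '{"rows": [[0, 0, 0.002, 0], [0, 0, 0.001, 0], [0, 0, 0, 0], [0, 0, 0, 0]]}' | python3 inch.py
```

```text
time_s: 33.25
ee_pos: [0.5829, -0.0493, 0.1054]
tool_rot: [0.0, 1.0, -0.001, -0.001]
force: [0.6, -0.8, -0.6]
width: 0.613
grip_force: 14.9
time_s: 33.58
ee_pos: [0.5837, -0.0483, 0.1031]
tool_rot: [0.0, 1.0, -0.0, 0.0]
force: [-0.6, 0.6, -1.4]
width: 0.613
grip_force: 14.9
```

```bash
echo '{"rows": [[0, 0, 0.001, 0], [0, 0, 0, 0], [0, 0, 0, 0]]}' | python3 inch.py
echo '{"rows": [[0, 0, 0.001, 0], [0, 0, 0, 0], [0, 0, 0, 0]]}' | python3 inch.py
```

```text
time_s: 33.83
ee_pos: [0.5834, -0.0482, 0.1017]
tool_rot: [-0.0, 1.0, -0.0, 0.0]
force: [-0.1, -0.2, -0.8]
width: 0.613
grip_force: 14.9
time_s: 34.08
ee_pos: [0.5839, -0.0483, 0.1011]
tool_rot: [0.0, 1.0, -0.0, 0.0]
force: [0.7, -0.2, 4.0]
width: 0.613
grip_force: 14.9
```

Contact (4 N). Release, lift, back off, and check.

```bash
echo '{"rows": [[0, 0, 0, 0], [0, 0, 0, 0], [0, 0, 0, 0], [0, 0, 0, 0], [0, 0, 0, 0], [0, 0, 0, 0]]}' | python3 inch.py 1.0
echo '{"rows": [[0, 0, -0.01, 0], [0, 0, -0.03, 0], [0, 0, -0.04, 0], [0, 0, -0.03, 0], [-0.006, 0.02, 0, 0], [-0.01, 0.035, 0, 0], [-0.01, 0.035, 0, 0], [-0.01, 0.035, 0, 0]]}' | python3 inch.py
echo '{"rows": [[-0.01, 0.035, 0, 0], [-0.01, 0.035, 0, 0], [-0.01, 0.035, 0, 0], [-0.01, 0.035, 0, 0], [-0.01, 0.035, 0, 0], [0, 0.02, 0, 0], [0, 0, 0, 0], [0, 0, 0, 0]]}' | python3 inch.py
python3 - <<'E'
from h import *
np.set_printoptions(precision=4,suppress=True)
p,K,T,c=cam("top"); s,K2,T2,c=cam("scene"); np.savez("top9.npz",p=p,K=K,T=T)
cv2.imwrite("pics/end.png",np.hstack([cv2.resize(p[150:225,265:375],(550,375),interpolation=cv2.INTER_CUBIC),cv2.resize(s[150:244,275:337],(248,375),interpolation=cv2.INTER_CUBIC)])[...,::-1])
t=np.load("top0.npz")
f=lambda a:a[160:225,275:370].astype(float)
print("diff",np.abs(f(p)-f(t["p"])).mean(), cv2.phaseCorrelate(p[165:215,325:370].mean(2).astype(np.float32),t["p"][165:215,325:370].mean(2).astype(np.float32)),cv2.phaseCorrelate(p[170:217,277:317].mean(2).astype(np.float32),t["p"][170:217,277:317].mean(2).astype(np.float32)))
E
```

```text
time_s: 34.58
ee_pos: [0.5834, -0.0482, 0.1006]
tool_rot: [-0.0, 1.0, -0.0, -0.0]
force: [-0.8, -0.1, 0.3]
width: 0.991
grip_force: 0.0
time_s: 35.25
ee_pos: [0.5471, -0.1743, 0.2119]
tool_rot: [0.0, 1.0, 0.001, 0.001]
force: [0.9, 0.2, 0.0]
width: 0.998
grip_force: 0.0
time_s: 35.92
ee_pos: [0.4969, -0.3693, 0.2112]
tool_rot: [0.0, 1.0, -0.001, 0.0]
force: [0.6, 1.0, 0.1]
width: 1.005
grip_force: 0.0
diff 8.353306342780026 ((0.35928238487590747, -0.25739564669049386), 0.6500687866210938) ((0.8145852571512364, -0.5042555763540228), 0.7996644658346971)
```

View pics/end.png

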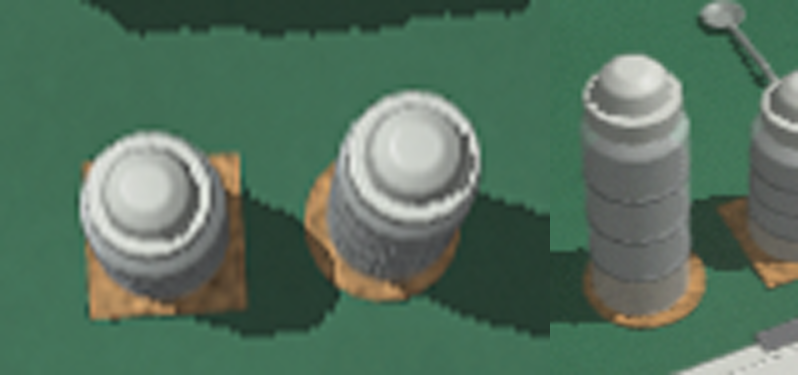

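Both bottles stand upright and centred on their own coasters, within about 1 px (2 mm) of where they started. The arm is clear, so I'm handing in.

```bash
python3 -c "
from workcell import manip, imaging, observe; print(manip.hand_in())"
```

```text
the job is handed in; nothing more can be done
None
```

The job is handed in, with no verdict returned: by the pictures, the collar lies flat around the post and both bottles stand upright on their own coasters, about 2 mm or less from where they started; the teaspoon and scoop were not touched.

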